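# Rotate the spice stock: fresh jars behind the ones in use

## Task

Restock the wooden spice rack from the delivery carton so that the old jars get used first: each fresh jar goes to the back of the lane of the jar in use with the same cap colour, and every jar in use ends up at the front of its lane (one of them has been pushed to the back and has to come forward). The black-capped jar has no lane: leave it where it is in the carton. Keep the jars upright and set them down gently, never dropping one.

Things in the scene. Friction and masses are not known exactly. Their poses are not given: they have to be found in the camera images.
- rack: fixed wooden rack 152 (x) x 294 (y) mm, origin: centre of underside; +x to its back (wall 64 mm high), -x to its front (low lip, brass rail 37 mm), facing the robot. 4 lanes along x, middles at y = -108, -36, 36, 108 mm, 62 mm wide between 34 mm high dividers, x -65 to 65: front place x = -30, back place x = 30. Cork floor 11 mm above the origin; side walls 64 mm high
- fresh_red_mid (a point): fresh red-capped spice jar, upright glass cylinder 46 mm across and 100 mm tall with a red screw cap (fixed, 20 mm high, to grip by), about 0.12 kg; point at its centre, half-way up, z along its axis. Stands loose in a shallow cardboard carton (walls to 45 mm), jars 18 mm apart from front to back and 26 mm from left to right.
- fresh_yellow_mid (a point): fresh yellow-capped spice jar, upright glass cylinder 46 mm across and 106 mm tall with a yellow screw cap (fixed, 20 mm high, to grip by), about 0.12 kg; point at its centre, half-way up, z along its axis. Stands loose in a shallow cardboard carton (walls to 45 mm), jars 18 mm apart from front to back and 26 mm from left to right.
- fresh_white_mid (a point): fresh white-capped spice jar, upright glass cylinder 44 mm across and 110 mm tall with a white screw cap (fixed, 20 mm high, to grip by), about 0.12 kg; point at its centre, half-way up, z along its axis. Stands loose in a shallow cardboard carton (walls to 45 mm), jars 18 mm apart from front to back and 26 mm from left to right.
- fresh_green_mid (a point): fresh green-capped spice jar, upright glass cylinder 44 mm across and 116 mm tall with a green screw cap (fixed, 20 mm high, to grip by), about 0.12 kg; point at its centre, half-way up, z along its axis. Stands loose in a shallow cardboard carton (walls to 45 mm), jars 18 mm apart from front to back and 26 mm from left to right.
- open_red_mid (a point): red-capped spice jar in use, the same in shape and size as the fresh red one (46 x 100 mm); point at its centre, half-way up. Stands loose in a lane of the rack, in the front place or, for one of the four, the back place.
- open_yellow_mid (a point): yellow-capped spice jar in use, the same in shape and size as the fresh yellow one (46 x 106 mm); point at its centre, half-way up. Stands loose in a lane of the rack, in the front place or, for one of the four, the back place.
- open_white_mid (a point): white-capped spice jar in use, the same in shape and size as the fresh white one (44 x 110 mm); point at its centre, half-way up. Stands loose in a lane of the rack, in the front place or, for one of the four, the back place.
- open_green_mid (a point): green-capped spice jar in use, the same in shape and size as the fresh green one (44 x 116 mm); point at its centre, half-way up. Stands loose in a lane of the rack, in the front place or, for one of the four, the back place.
- odd_black_mid (a point): black-capped spice jar, 44 x 108 mm, among the fresh ones in the carton; it has no lane and is to be left alone. Point at its centre, half-way up. Nothing else on the free worktop stands over 120 mm, but wall shelves, underside 0.417 m above it, begin 0.61 m ahead and 0.38 m left of the robot's base axis: keep the wrist off them.

How it is judged:
By the outcome, as a careful person would: the job done as asked, in the order asked, and still so for the second after the job is handed in, with the robot touching nothing.
It also fails if it takes over 115 s, if anything falls off the work surface, if the arm or the gripper's body presses on something with over 40 N, if the wrist force passes 120 N, or if a joint passes its speed limit or range.

## Robot

A 6-joint arm with a two-finger parallel gripper is mounted at the origin on a cart in front of the work surface, level with it; the furniture and walls round the work are solid. World frame = base frame: x ahead of the robot, y to its left, z up, the work surface at z = 0. Lengths are in m, angles in rad, forces in N, time in s.
With the tool pointing down it reaches from about 0.275 to 0.825 m from the base axis. Payload 4.9 kg.
Tool frame: the origin (TCP) lies midway between the tips of the shut fingers; the grasp point (between the pads) lies 19 mm behind it (grip_point_offset is the distance from the TCP to the grasp point, in m); z points along the fingers, y is the line along which they close (so a half turn about z gives the same grasp; the last joint's range is limited). The gripper opens to 85 mm and grips with 20 to 120 N. Pads are 22 mm wide; open, the fingers measure 114 mm over their backs; the gripper's body (76 mm by 85 mm) begins 54 mm behind the grasp point. The pads swing forward as they close: fully open they stand 13 mm farther back than shut.
Start: joints at [-1.283, 0.326, -0.193, 1.052, 0, 1.437], TCP at [0.225, -0.502, 0.231] pointing down, gripper open.
Joint ranges: [-2.65, 2.65], [-0.97, 1.79], [-1.3, 1.35], [-1.93, 2.1], [-1.47, 1.37], [-3.14, 3.14]. Speed limits (rad/s): [2.57, 2.57, 3.14, 3.14, 3.14, 3.14].

## Interface

Orientations are given as a rotation vector (axis times angle).
In Python, from cell import * gives the robot as it stands. Calls block until the motion is done:
- movep(position, orientation): joint-space move of the TCP to a pose.
- move_l(position, velocity=0.15, rot=None, until_force=None): straight line of the TCP; rot=None keeps the orientation; velocity is the mean speed in m/s. With until_force (N) it stops when the force on the tool has changed by that much, and returns True; else False.
- set_joints(angles): joint-space move.
- let_go() and grab(newtons=None): open the fingers fully, or close them until they stop; newtons is the grip in N (None keeps the last).
- sleep(seconds).
- ik(position, orientation): joint angles nearest the present ones, or None.
- get_state(): the state.
- grab_frame(name): name is "scene" or "top" or "wrist"; returns a dict with "img" (420x560x3 uint8, red, green, blue), "fx", "fy", "cx", "cy" (pixels), "k1" (the pictures are not rectified: a ray, as slopes to the right and down, at radius r is drawn at 1 + k1 r^2 times it, then the intrinsics apply), "cam_to_world" (4x4, takes a point from camera to world coordinates); the wrist camera has in their place "T_tool_cam" (4x4, takes a point from camera to tool coordinates, whose origin is the TCP and whose axes are the flange's). Camera axes: x right, y down, z forward; pixel columns grow to the right and rows downward; lengths in m; the calibration is good to about 2 mm. A picture is of the moment at which its call begins: read the wrist's pose just before it. There is no depth.
A pose or a line that the arm cannot do raises MotionError and nothing moves.
- sign_off(): hands the job in; it is judged then, once.
Trained networks look in the newest picture that a camera, given by its name, has taken for a name from the list of things; names that differ only in an ending like _2 or _b are one class to them, and where a whole thing is asked for, a point or a joint stands for the part that bears it (a point fixed in the world has none). Each returns a list of dicts, best first, with "score" (0 to 1); they miss things now and then, are a little off and sometimes report something else, mostly with a low value. They report only what shows in the picture. A call takes as long as a camera call.
- spot_in(camera, name): "centre" ([column, row] in pixels, amid what is visible of it).
- silhouettes(camera, name): "mask" (420x560 bool, what is visible of it) and "centre" ([column, row] in pixels, amid what is visible of it).
- tip_of(camera, name): "centre" ([column, row] in pixels: a listed point, or the origin of a listed thing).
The state is a dict: "clock": time; "q": joint angles; "joint_velocities": joint speeds; "tau": joint torques, N m; "position": TCP position; "eef_rot": TCP orientation; "contact_force": force on the tool from outside, world axes, zero at the start; "wrist_torque": the same for the moment, N m; "finger_gap": opening from 0.0 (shut) to 1.0 (fully open); "grasp_force": force on a finger pad.
Only numpy, scipy, OpenCV 4.12 (cv2) and the standard library are available. Lean on these libraries where they do the work, as an engineer would, in place of code of your own. Each camera call takes 0.05 s, during which the arm holds its last target. There are 200 camera calls.

## Working session

There is one attempt and no reset: what is moved stays moved. The work goes in short steps, each a Python script; the robot and the scene stay as the last script left them, time stands still between calls to the robot, and variables do not carry over. Pictures are saved under pics/ and viewed, at most 14 in all, crops included, and the job is handed in when it is done.

```bash
mkdir -p pics; ls; python3 - <<'E'
from cell import *
import cv2
for n in ("scene","top"):
    f=grab_frame(n); cv2.imwrite(f"pics/{n}0.png",f["img"][:,:,::-1])
    print(n,f["fx"],f["cx"],f["cy"],f["k1"],f["cam_to_world"])
    for t in ["rack"]+["fresh_%s_mid"%c for c in("red","yellow","white","green")]+["open_%s_mid"%c for c in("red","yellow","white","green")]+["odd_black_mid"]:
        print(t,[(round(d["score"],2),[round(float(v),1) for v in d["centre"]]) for d in tip_of(n,t)][:4])
print(get_state())
E
```

```text
pics
scene 511.17555705975633 280.48519347276306 208.95431827788704 -0.08527883798956266 [[-0.48285749 -0.44490102  0.75426237 -0.43321664]
 [-0.87545665  0.26550942 -0.40383214  0.42285199]
 [-0.02059843 -0.85531738 -0.51769477  0.67088628]
 [ 0.          0.          0.          1.        ]]
rack []
fresh_red_mid [(0.97, [187.5, 228.1])]
fresh_yellow_mid [(0.84, [200.1, 238.5])]
fresh_white_mid [(0.86, [250.9, 204.0])]
fresh_green_mid [(0.64, [233.6, 228.9])]
open_red_mid []
open_yellow_mid []
open_white_mid []
open_green_mid []
odd_black_mid [(0.89, [260.4, 221.5])]
top 479.7480373659645 285.4130108900466 221.43117329882156 -0.09928310079733993 [[ 2.80350631e-02 -9.93423540e-01  1.11012186e-01  3.46921172e-01]
 [-9.99606912e-01 -2.78353867e-02  3.34841099e-03 -5.50128087e-02]
 [-2.36323158e-04 -1.11062422e-01 -9.93813404e-01  1.03749881e+00]
 [ 0.00000000e+00  0.00000000e+00  0.00000000e+00  1.00000000e+00]]
rack [(0.81, [362.9, 220.6])]
fresh_red_mid [(0.74, [183.1, 197.1])]
fresh_yellow_mid [(0.65, [180.3, 230.5])]
fresh_white_mid [(0.75, [262.1, 199.9])]
fresh_green_mid [(0.66, 
[... 231 characters left out ...]
 231.0])]
{'clock': 1.1, 'q': array([-1.28319025e+00,  3.26190135e-01, -1.92633346e-01,  1.05201804e+00,
        3.30469933e-05,  1.43660443e+00]), 'joint_velocities': array([ 0.00051461, -0.00025769, -0.00044313,  0.00067187, -0.00112988,
        0.00023781]), 'tau': array([-5.81677068e-04, -4.43335533e+01,  2.62762856e+01,  9.28617737e-04,
       -2.52794707e-04, -9.20822245e-07]), 'position': array([ 0.22519255, -0.50177736,  0.23127353]), 'eef_rot': array([-3.07193821e+00, -6.57648058e-01, -4.63166318e-05]), 'contact_force': array([-0.10325865,  0.15101821, -0.19612634]), 'wrist_torque': array([-0.00087509,  0.01229961,  0.00899651]), 'grasp_force': 0.0, 'finger_gap': 1.0018353252592789}
```

View pics/scene0.png

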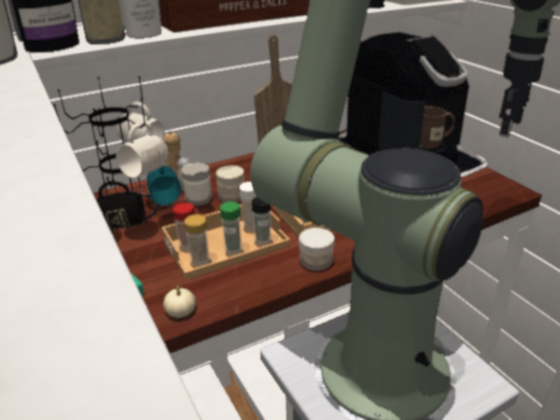

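View pics/top0.png

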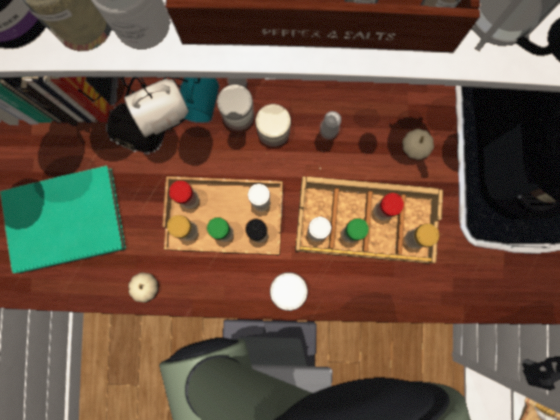

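The scene view shows the carton jars: red (185,212), yellow (196,222), green (231,212), black (261,205) and white (248,190). In the top view the carton has red (181,192), white (259,195), yellow (179,227), green (218,229) and black (257,230). The rack, left to right, has white (319,228), green (357,230), red pushed to the back (392,205) and yellow (428,235). I'll zoom in on the rack and compute the cap positions.

```bash
cat > h.py <<'E'
import numpy as np, cv2
def ray(f,px):
    K=np.array([[f["fx"],0,f["cx"]],[0,f["fy"],f["cy"]],[0,0,1]])
    u=cv2.undistortPoints(np.array([[px]],float),K,np.array([f["k1"],0,0,0,0]))[0,0]
    return np.array([u[0],u[1],1.])
def at_z(f,px,z,T=None):
    T=f["cam_to_world"] if T is None else T
    d=T[:3,:3]@ray(f,px); return T[:3,3]+d*(z-T[2,3])/d[2]
H=dict(red=.100,yellow=.106,white=.110,green=.116)
E
python3 - <<'E'
from cell import *
from h import *
f=grab_frame("top"); im=f["img"]; np.save("top.npy",im)
cv2.imwrite("pics/z.png",cv2.resize(im[160:280,150:450,::-1],(800,320),interpolation=cv2.INTER_CUBIC))
hsv=cv2.cvtColor(im,cv2.COLOR_RGB2HSV)
seeds=dict(fr=(181,192,.103),fw=(259,195,.113),fy=(179,227,.109),fg=(218,229,.119),fk=(257,230,.111),ow=(319,228,.121),og=(357,230,.127),ored=(392,205,.111),oy=(428,235,.117))
for n,(c,r,z) in seeds.items():
    col=im[r-2:r+3,c-2:c+3].reshape(-1,3).mean(0)
    h0=np.zeros(im.shape[:2],np.uint8); m=(np.linalg.norm(im.astype(float)-col,axis=2)<60).astype(np.uint8)
    m[:, :c-16]=0;m[:,c+16:]=0;m[:r-16]=0;m[r+16:]=0
    k,l,s,ce=cv2.connectedComponentsWithStats(m)
    i=l[r,c]; print(n,ce[i].round(1),s[i][:5],at_z(f,ce[i],z-.004).round(4))
for t in ("rack",): 
  for d in silhouettes("top",t)[:1]:
    m=d["mask"].astype(np.uint8); print(d["score"],m.sum(),cv2.boxPoints(cv2.minAreaRect(cv2.findNonZero(m))))
E
```

```text
fr [179.6 190.9] [169 180  22  22 379] [0.5071 0.1607 0.099 ]
fw [258.2 194.2] [248 185  21  20 326] [0.5029 0.003  0.109 ]
fy [178.1 225.2] [164 211  31  32 631] [0.4378 0.1586 0.105 ]
fg [217.3 227.6] [207 218  21  21 340] [0.4342 0.0796 0.115 ]
fk [256.2 230. ] [246 219  21  23 355] [0.4326 0.0046 0.107 ]
ow [319.5 227.2] [310 217  21  21 339] [ 0.4404 -0.118   0.117 ]
og [357.3 228.7] [347 219  22  21 357] [ 0.439  -0.1903  0.123 ]
ored [392.5 203.7] [382 193  22  23 390] [ 0.492  -0.2617  0.107 ]
oy [426.4 232. ] [412 219  27  32 557] [ 0.4372 -0.3275  0.113 ]
0.59 3672 [[294.274   250.74445]
 [301.3282  175.49953]
 [442.64856 188.74829]
 [435.59436 263.99323]]
```

View pics/z.png

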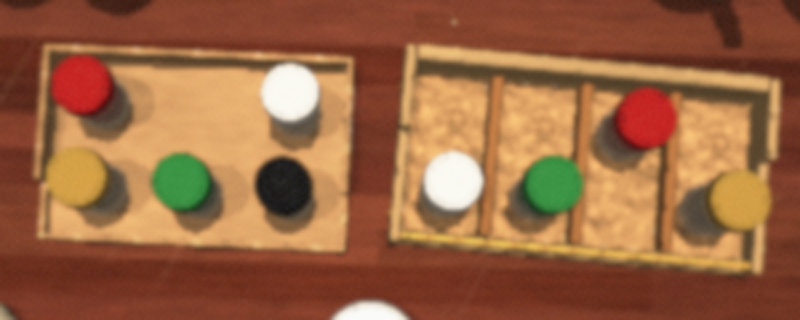

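The crop shows the carton at the left and the rack at the right. Rack features in crop pixels: back rim corners (409,46) and (780,80), dividers at (497,78)-(486,235), (586,85)-(576,243) and (676,95)-(667,250), front rail (392,240)-(757,270). Only the red in-use jar (646,117) is at the back.

```bash
python3 - <<'E'
from cell import *
from h import *
f=grab_frame("top")
P=lambda c,r,z: at_z(f,((c+.5)/2.6667+149.5,(r+.5)/2.6667+159.5),z)
b0,b1=P(409,46,.064),P(780,80,.064); print("back",b0,b1,np.linalg.norm(b1-b0))
r0,r1=P(392,240,.037),P(757,270,.037); print("rail",r0,r1,np.linalg.norm(r1-r0))
for a in((497,78,486,235),(586,85,576,243),(676,95,667,250)):
    p,q=P(*a[:2],.034),P(*a[2:],.034); d=p-q; print("div",p,q,np.degrees(np.arctan2(d[1],d[0])))
d=b0-b1; th=np.arctan2(-d[0],d[1]); print("yaw back",np.degrees(th)); d=r0-r1; th2=np.arctan2(-d[0],d[1]); print("yaw rail",np.degrees(th2))
for n,c,r,z in(("fy",77,177,.107),("oy",739,200,.115),("fr",82,84,.101),("or",646,117,.109),("ow",453,181,.119),("og",553,184,.125)):print(n,P(c,r,z))
print("carton rim",[P(c,r,.045).round(3) for c,r in((45,46),(355,57),(346,250),(38,237))])
E
```

```text
back [ 0.54911176 -0.08557302  0.064     ] [ 0.53122916 -0.37590848  0.064     ] 0.2908856618805178
rail [ 0.40006762 -0.07680458  0.037     ] [ 0.38392416 -0.36507313  0.037     ] 0.2887202237048423
div [ 0.53145117 -0.15722187  0.034     ] [ 0.40617114 -0.1505889   0.034     ] -3.030703906157947
div [ 0.5279161  -0.22846681  0.034     ] [ 0.40176167 -0.2216303   0.034     ] -3.1019156984342144
div [ 0.52203287 -0.30094946  0.034     ] [ 0.39808597 -0.29388548  0.034     ] -3.261867935691751
yaw back -3.524560933760078
yaw rail -3.2053000054862935
fy [0.43587114 0.15714639 0.107     ]
oy [ 0.43172926 -0.32767267  0.115     ]
fr [0.50618021 0.15852024 0.101     ]
or [ 0.49182847 -0.26018019  0.109     ]
ow [ 0.43949328 -0.11794802  0.119     ]
og [ 0.4387186  -0.18947144  0.125     ]
carton rim [array([0.546, 0.203, 0.045]), array([ 0.543, -0.044,  0.045]), array([ 0.391, -0.041,  0.045]), array([0.394, 0.2  , 0.045])]
```

```bash
cat >> h.py <<'E'
from scipy.spatial.transform import Rotation as Ro
C=np.array([.4645,-.2253]); YAW=np.radians(-3.25)
def loc(x,y): c,s=np.cos(YAW),np.sin(YAW); return C+np.array([c*x-s*y,s*x+c*y])
LANE=dict(white=.108,green=.036,red=-.036,yellow=-.108)
CART=dict(red=(.5066,.1595),white=(.5029,.003),yellow=(.4359,.1575),green=(.4342,.0796),black=(.4326,.0046))
OPEN=dict(white=(.4397,-.118),green=(.4388,-.190),red=(.4919,-.261),yellow=(.4317,-.3277))
def rot(phi): return (Ro.from_euler("z",phi+90,degrees=True)*Ro.from_euler("x",180,degrees=True)).as_rotvec()
E
python3 - <<'E'
from h import *
from cell import grab_frame
f=grab_frame("wrist"); print(f["T_tool_cam"].round(3))
def clr(p,phi,obs):
    a=np.radians(phi); u=np.array([np.cos(a),np.sin(a)]); v=np.array([-u[1],u[0]]); m=9
    for o in obs:
        d=np.array(o)-p
        for s in(1,-1):
            q=[max(0,abs(s*(d@u)-.04875)-.00875-.0),max(0,abs(d@v)-.012)]
            m=min(m,np.hypot(*q)-.023)
    return m*1000
F={c:loc(-.03,y) for c,y in LANE.items()}; B={c:loc(.03,y) for c,y in LANE.items()}
for phi in range(0,180,10):
    o=[v for k,v in OPEN.items() if k!="red"]
    row=[clr(np.array(OPEN["red"]),phi,o),clr(F["red"],phi,o)]
    rest=dict(CART); O=dict(OPEN); O["red"]=F["red"]; obs=list(O.values())
    for c in("red","yellow","green","white"):
        p=np.array(rest.pop(c)); row.append(clr(p,phi,rest.values())); row.append(clr(B[c],phi,obs)); obs.append(B[c])
    print(phi,np.round(row).astype(int))
E
```

```text
[[ 0.001 -0.95  -0.311  0.08 ]
 [ 1.     0.001  0.001  0.   ]
 [-0.    -0.311  0.95  -0.143]
 [ 0.     0.     0.     1.   ]]
0 [ 32  44 -10 -21  53 -23  43 -23 -10 -20]
10 [ 22  37 -11 -21  46 -18  44 -23 -11 -21]
20 [ 14  29  -9 -11  39  -9  36 -14  -7 -13]
30 [ 9 22 -1 -2 32 -1 29 -5  2 -4]
40 [ 8 14  9  6 24  7 21  3 11  5]
50 [ 9  5 18  8 14  8 12  8 20  8]
60 [ 8 -5 25  7  5 -1  2 -1 27 -1]
70 [ 11 -11  28  10  -2  -9  -5  -9  34  -9]
80 [ 17 -13  34  17  -3  -9  -6  -9  42  -9]
90 [ 20 -12  41  21  -3  -9  -5  -9  47  -9]
100 [ 12 -13  42  14  -4 -10  -7 -10  40 -10]
110 [ 8 -9 35  9 -1 -4 -3 -4 32 -4]
120 [ 8  0 28  9  7  5  5  5 25  5]
130 [ 8  9 20  9 16  4 14  9 18 11]
140 [ 7 18 12  1 26 -4 21  1  9  3]
150 [ 10  25   2  -8  33 -13  22  -7  -1  -6]
160 [ 17  32  -7 -18  41 -22  26 -16  -9 -15]
170 [ 26  39 -11 -21  48 -23  34 -23 -11 -20]
```

A single grip angle of 47° clears all neighbours by 5 mm or more throughout. First I'll bring the in-use red jar forward.

```bash
cat >> h.py <<'E'
import cell
R=rot(47); S=dict(v=.3)
def st(msg):
    s=cell.get_state(); print(msg,round(s["clock"],1),s["position"].round(4),"gap",round(s["finger_gap"],3),"gf",round(s["grasp_force"],1),"F",s["contact_force"].round(1))
    return s
def pick(p,top,hi=.215):
    cell.move_l([*p,hi],.35,rot=R)
    if cell.move_l([*p,top-.029],.15,until_force=8): st("HIT"); raise SystemExit
    cell.grab(35); st("gripped")
def place(p,h,down):   # straight down onto cork, h=jar height, down=TCP z expected at contact
    cell.move_l([*p,down+.012],.18)
    hit=cell.move_l([*p,down-.006],.03,until_force=2.5); st("down %s exp %.4f"%(hit,down))
    cell.let_go(); st("released")
E
python3 - <<'E'
from h import *
p=np.array(OPEN["red"]); t=.111
cell.move_l([*p,.24],.35,rot=R); st("above")
pick(p,t)
z=t-.029
cell.move_l([*p,z+.014],.06); st("up")
q=loc(-.03,LANE["red"]); cell.move_l([*q,z+.014],.12)
cell.move_l([*q,z+.004],.06)
print(cell.move_l([*q,z-.006],.03,until_force=2.5)); st("down")
cell.let_go(); st("rel")
cell.move_l([*q,.215],.25)
f=cell.grab_frame("scene"); f=cell.grab_frame("top"); cv2.imwrite("pics/a.png",f["img"][150:300,140:460,::-1].repeat(2,0).repeat(2,1))
E
```

```text
above 3.4 [ 0.4915 -0.2613  0.24  ] gap 0.998 gf 0.0 F [-0.1 -0.4  0.2]
gripped 5.2 [ 0.4923 -0.2615  0.0828] gap 0.529 gf 35.5 F [-0.5  0.   5.2]
up 5.5 [ 0.4921 -0.2611  0.0963] gap 0.531 gf 36.0 F [-0.5  0.7 -1.7]
True
down 6.7 [ 0.4328 -0.2604  0.0825] gap 0.53 gf 36.4 F [-0.4 -1.1  4.5]
rel 7.2 [ 0.4322 -0.2593  0.0817] gap 1.001 gf 0.0 F [-0.3  0.6  0.1]
```

View pics/a.png

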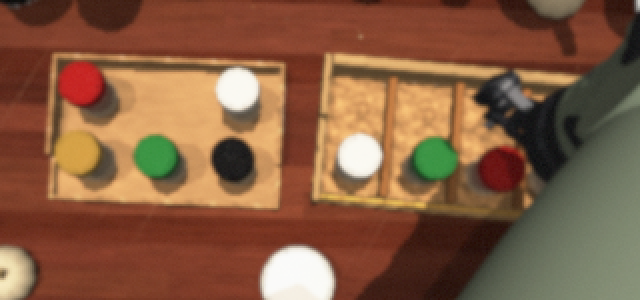

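The picture shows the red in-use jar standing at the front of its lane (500,168), level with green and white. Next is fresh red.

```bash
cat >> h.py <<'E'
def restock(c):
    p=np.array(CART[c]); h=H[c]; pick(p,h+.003)
    zc=.145+h-.029
    cell.move_l([*p,zc],.15); s=st("lifted")
    if s["finger_gap"]<.4: print("LOST"); raise SystemExit
    q=loc(.03,LANE[c]); cell.move_l([*q,zc],.3); st("over")
    place(q,h,.011+h-.029); cell.move_l([*q,.215],.2); st("clear")
E
python3 - <<'E'
from h import *
restock("red")
f=cell.grab_frame("wrist"); cv2.imwrite("pics/b.png",f["img"][:,:,::-1])
E
```

```text
gripped 10.9 [0.507  0.1595 0.0747] gap 0.532 gf 35.3 F [-0.5 -1.   6.1]
lifted 12.0 [0.5059 0.1594 0.215 ] gap 0.535 gf 35.9 F [-0.8 -0.3 -0.7]
over 13.6 [ 0.4923 -0.2617  0.2159] gap 0.532 gf 35.9 F [ 0.3  0.4 -0.4]
down True exp 0.0820 14.9 [ 0.4924 -0.2637  0.0815] gap 0.532 gf 36.1 F [-1.5 -1.5  4.5]
released 15.3 [ 0.4921 -0.2627  0.081 ] gap 0.999 gf 0.0 F [-0.2 -0.4  0.7]
clear 16.1 [ 0.4919 -0.2626  0.2141] gap 1.002 gf 0.0 F [-0.4  0.4 -0.5]
```

View pics/b.png

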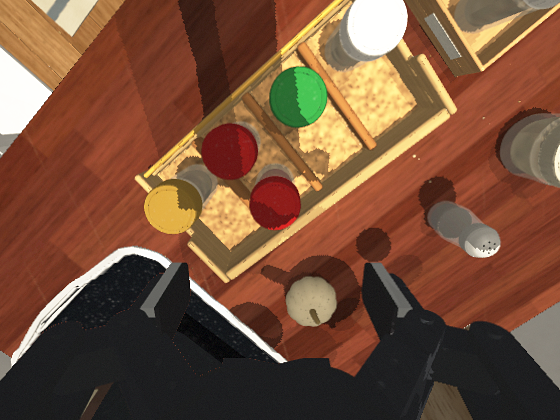

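The wrist view shows both red jars upright in their lane, the in-use one in front (230,151) and the fresh one behind (275,202). Yellow (173,206) is untouched. I'll continue with the other three.

```bash
python3 - <<'E'
from h import *
for c in("yellow","green","white"): print(c); restock(c)
q=loc(0,0); cell.move_l([q[0]-.02,q[1]+.02,.25],.3)
cell.move_l([.36,-.12,.27],.3)
s=st("look"); f=cell.grab_frame("wrist"); cv2.imwrite("pics/c.png",f["img"][:,:,::-1])
cell.movep([.225,-.502,.25],[-3.07193821,-.657648058,0]); st("home")
f=cell.grab_frame("top"); cv2.imwrite("pics/d.png",f["img"][150:300,140:460,::-1].repeat(2,0).repeat(2,1))
E
```

```text
yellow
gripped 19.1 [0.4364 0.1576 0.0807] gap 0.534 gf 35.3 F [-1.6 -0.2  5.4]
lifted 20.2 [0.4352 0.1574 0.2211] gap 0.531 gf 35.9 F [-0.8  0.7 -1.6]
over 22.0 [ 0.4882 -0.3336  0.222 ] gap 0.533 gf 35.9 F [ 0.3 -0.2 -0.6]
down True exp 0.0880 23.2 [ 0.4883 -0.3356  0.0876] gap 0.534 gf 36.3 F [-0.1 -1.   4.1]
released 23.7 [ 0.488  -0.3346  0.0869] gap 1.001 gf 0.0 F [ 0.4 -0.5 -0.1]
clear 24.5 [ 0.4878 -0.3344  0.2139] gap 1.001 gf 0.0 F [ 0.4 -0.2 -1.2]
green
gripped 27.3 [0.4347 0.0796 0.0907] gap 0.504 gf 35.1 F [-0.7 -1.1  6.2]
lifted 28.4 [0.4335 0.0796 0.2311] gap 0.501 gf 35.6 F [-1.3 -0.2 -2.1]
over 29.5 [ 0.4958 -0.1896  0.2316] gap 0.501 gf 35.7 F [ 0.5 -0.1 -1.2]
down True exp 0.0980 30.8 [ 0.4964 -0.1917  0.0974] gap 0.499 gf 36.1 F [-1.2 -0.9  2.4]
released 31.3 [ 0.4961 -0.1908  0.097 ] gap 1.004 gf 0.0 F [ 1.   0.1 -0.6]
clear 32.0 [ 0.496  -0.1908  0.2141] gap 1.003 gf 0.0 F [-0.5 -0.3 -0.8]
white
gripped 34.2 [0.5034 0.0028 0.0847] gap 0.5 gf 35.0 F [-1.6 -1.4  6.6]
lifted 35.3 [0.5022 0.0031 0.225 ] gap 0.502 gf 35.7 F [ 0.5  0.8 -2.6]
over 35.9 [ 0.4999 -0.1196  0.225 ] gap 0.503 gf 35.7 F [-0.3  0.9 -2.1]
down True exp 0.0920 37.2 [ 0.5006 -0.1199  0.0914] gap 0.499 gf 35.8 F [-0.3 -0.8  4. ]
released 37.7 [ 0.5002 -0.119   0.091 ] gap 0.998 gf 0.0 F [-0.4 -0.4 -0.5]
clear 38.4 [ 0.5    -0.1189  0.2141] gap 1.0 gf 0.0 F [ 0.4  0.3 -0.6]
look 39.5 [ 0.36   -0.1189  0.2697] gap 1.001 gf 0.0 F [ 0.3 -0.1  0.7]
home 41.0 [ 0.2256 -0.5015  0.2498] gap 0.997 gf 0.0 F [-0.9  0.2  0.7]
```

View pics/c.png

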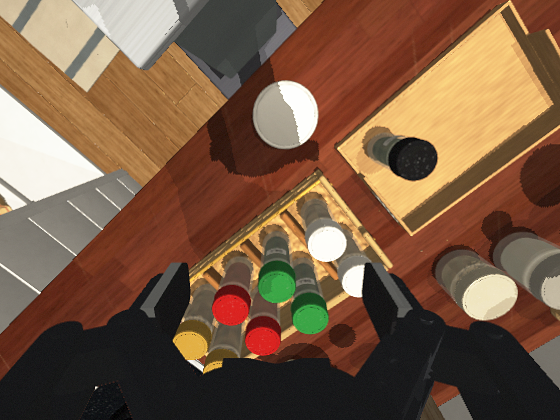

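View pics/d.png

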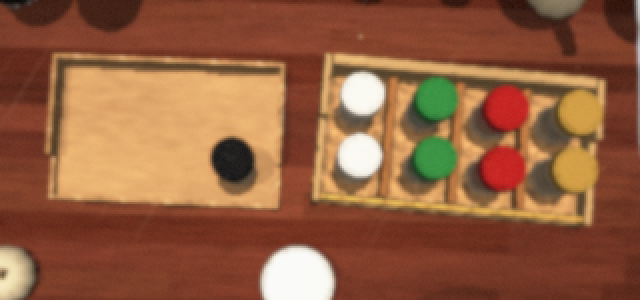

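Both views show all eight jars upright in matching pairs, front row (359,156), (435,158), (502,169), (575,171) and back row (362,94), (436,98), (506,108), (579,112). The black jar (232,160) hasn't moved, and the arm is clear of everything.

```bash
python3 -c "
from cell import *
print(sign_off())"
```

```text
the job is handed in; nothing more can be done
None
```

The rack is restocked and the job handed in at about 41 s: every in-use jar is at the front of its lane with its matching fresh jar behind it, and the black-capped jar is still in its place in the carton.

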